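# Stow the waiting petri dish behind the one-way pawl

### The job

Two identical one-way dish lanes stand on the bench, each with a petri dish waiting in its open mouth. One lane already has a dish stowed behind its sprung pawl; the bay of the other lane is empty. Push the dish that waits in the lane with the empty bay along the lane, past the pawl, until it lies flat in the bay and the pawl has sprung shut behind it, and leave the dish waiting in the other lane where it is.

Things in the scene. Friction and masses are not known exactly. Their poses are not given: they have to be found in the camera images.
- gate_empty: Fixed dish lane with the empty bay: grey plate 184 x 96 x 4 mm, aluminium walls 68 mm apart, 22 mm high. Origin: on the bench, on the lane's middle line; x from open mouth (plate edge -100 mm) to end stop (inner face +78 mm), y to the pawl's wall. Beyond x = 5 mm lips 22-25 mm up hold a dish down; a 54 mm wide slot between them admits a finger. The twin lane beside it is full.
- pawl_empty (a joint): Sprung steel pawl of that lane (rad), 5-16 mm above the bench, pivot at lane x -15, y +38 mm. 0 = shut: slants forward across the lane to its tip at x +5, y +15 mm; the middle stays clear for a finger. A dish pushed to +x swings it to about 0.8 (2-6 N); it springs back to 0 and blocks the return once the dish's centre is past x = 36 mm.
- dish_mid (a point): Centre (half-way up) of the petri dish waiting in the mouth of the lane with the empty bay: clear, round, 64 mm across, 15 mm high, 20-45 g, flat on the lane's plate (4-19 mm above the bench), at lane x -58 to -36 mm at first. Against the end stop its centre is at lane x +46 mm.
- other_dish_mid (a point): Centre of the identical petri dish waiting in the mouth of the other lane, whose bay already holds a third dish: to be left alone.
There are look-alikes about, which are no part of the job. What is shaped like the part that bears dish_mid but purple or turquoise is not meant.

How it is judged:
By the outcome, as a careful person would: the job done as asked, in the order asked, and still so for the second after the job is handed in, with the robot touching nothing.
It also fails if it takes over 32 s, if anything falls off the work surface, if the arm or the gripper's body presses on something with over 40 N, if the wrist force passes 120 N, or if a joint passes its speed limit or range.

### The arm

A 7-joint arm with a two-finger parallel gripper is mounted at the origin on a cart in front of the work surface, level with it; the furniture and walls round the work are solid. World frame = base frame: x ahead of the robot, y to its left, z up, the work surface at z = 0. Lengths are in m, angles in rad, forces in N, time in s.
With the tool pointing down it reaches from about 0.4 to 0.85 m from the base axis. Payload 10.4 kg.
Tool frame: the origin (TCP) lies at the centre of the arm's flange, where the gripper is bolted on; the fingertips stand 173 mm ahead of it and the grasp point (between the pads) lies 155 mm ahead of it; z points along the fingers, y is the line along which they close (so a half turn about z gives the same grasp; the last joint's range is limited). The gripper opens to 85 mm and grips with 20 to 120 N. Pads are 22 mm wide; open, the fingers measure 114 mm over their backs; the gripper's body (76 mm by 85 mm) begins 54 mm behind the grasp point. The pads swing forward as they close: fully open they stand 13 mm farther back than shut.
Start: joints at [1.169, 0.332, -0.065, 1.46, 0.022, 1.35, -0.088], TCP at [0.231, -0.581, 0.405] pointing down, gripper open.
Joint ranges: [-2.6, 2.6], [-0.5, 2.12], [-1.47, 1.34], [0.16, 2.42], [-1.27, 4.41], [0.06, 2.06], [-2.6, 2.6]. Speed limits (rad/s): [2.22, 2.22, 2.79, 2.79, 3.14, 3.14, 3.14].

### API

Orientations are given as a unit quaternion [x, y, z, w].
In Python, from workcell import manip, viewer, finder gives the robot as it stands.
- The arm moves only by the tool arm_command, never from a script. Its argument "plan" is a list of rows, each an object with "dp": the shift along the tool's x, y, z in mm, a list of three; "spin": the turn about the tool's z in rad. A call has 1 to 5 rows; each row shifts and turns the commanded pose from where the row before left it, along the tool's axes as they then stand; what a row does not reach is not made up. A row lasts 1/10 s, in which the tool goes at most 50 mm and 8.59 degrees, less where a joint would pass 70% of its speed; a pose out of reach is approached as far as the arm can. A call is refused whole if a number of a shift passes 50 or a number of a turn 0.15, either way. A call with a gripper value outside its range is refused whole. "grip" is the closure, from -1 (fully open) to 1 (shut), set as the call begins (left out, the last holds). The fingers move at their own pace and stop on an object; "newtons" is the grip in N (left out, the last holds). Time passes only in rows, so rows that do not move let the fingers close. It gives the time, the measured TCP pose, the force, the opening and the grip force at its end, in the units of the state.
- manip.get_obs(): the state, without advancing time (a new reading comes with each control period).
- viewer.camera(name): name is "scene" or "top"; returns the picture (400x640x3 uint8, blue, green, red); there is no depth.
- viewer.camera_params(name): a dict with "vertical_fov" (degrees; the focal length in pixels is half the picture's height over the tangent of half this angle, whatever the lens; pixels are square), "cx", "cy" (the principal point, pixels), "R" (3x3) and "t" (3): a world point X has camera coordinates R X + t. Camera axes: x right, y down, z forward; pixel columns grow to the right and rows downward; lengths in m; the calibration is good to about 2 mm. A picture is of the moment at which its call begins. camera_params takes no time and is no camera call.
- manip.hand_in(): hands the job in; it is judged then, once.
Trained networks look in the newest picture that a camera, given by its name, has taken for a name from the list of things; names that differ only in an ending like _2 or _b are one class to them, and where a whole thing is asked for, a point or a joint stands for the part that bears it (a point fixed in the world has none). Each returns a list of dicts, best first, with "score" (0 to 1); they miss things now and then, are a little off and sometimes report something else, mostly with a low value. They report only what shows in the picture. A call takes as long as a camera call. They do not tell look-alikes from the thing itself.
- finder.find_in(camera, thing): "position" ([x, y, z] in m, in world coordinates, good to about 4 mm: the middle of the surface that is visible of it).
The state is a dict: "clock": time; "joint_pos": joint angles; "joint_velocities": joint speeds; "tau": joint torques, N m; "position": TCP position; "ee_rot": TCP orientation; "ft_force": force on the tool from outside, world axes, zero at the start; "torque": the same for the moment, N m; "grip_width": opening from 0.0 (shut) to 1.0 (fully open); "grasp_force": force on a finger pad.
Only numpy, scipy, OpenCV 4.12 (cv2) and the standard library are available. Lean on these libraries where they do the work, as an engineer would, in place of code of your own. Each camera call takes 0.05 s, during which the arm holds its last target. There are 200 camera calls.

## Working session

There is one attempt and no reset: what is moved stays moved. The work goes in short steps, Python scripts to look and compute and a tool call to move; the robot and the scene stay as the last step left them, time stands still between calls to the robot, and variables do not carry over. Pictures are saved under pics/ and viewed, at most 10 in all, crops included, and the job is handed in when it is done.

Besides the shell and the picture viewer there is one more tool, called after "Request:" as name([rows], argument=value, ...), one row to a line, values as JSON. arm_command: Moves the arm, as the interface text tells. Its arguments: {"type":"object","properties":{"plan":{"type":"array","items":{"type":"object","properties":{"dp":{"type":"array","items":{"type":"number"}},"spin":{"type":"number"}}}},"grip":{"type":"number"},"newtons":{"type":"number"}},"required":["plan"]}

```bash
mkdir -p pics; python3 - <<'E'
from workcell import manip, viewer, finder
import cv2
o=manip.get_obs();print(o['clock'],o['position'],o['ee_rot'],o['grip_width'],o['ft_force'])
for c in('scene','top'):
    cv2.imwrite(f'pics/{c}0.png',viewer.camera(c))
    p=viewer.camera_params(c);print(c,p)
    for t in('gate_empty','pawl_empty','dish_mid'):
        for r in finder.find_in(c,t):print(c,t,r)
E
```

```text
0.0 [ 0.23107297 -0.58058179  0.40389089] [ 9.82122556e-01  1.88241227e-01 -1.55716578e-04 -7.08230969e-04] 1.0012216330704813 [-0.16180078  0.29382951  0.98120936]
scene {'vertical_fov': 54.413700146419544, 'cx': 322.57018598172044, 'cy': 198.52933752862364, 'R': array([[-0.89249713, -0.45104553,  0.00260903],
       [-0.26908417,  0.52778473, -0.80562832],
       [ 0.36199805, -0.71972301, -0.59241557]]), 't': array([0.45118037, 0.22055028, 1.06552293])}
scene gate_empty {'position': [0.5545, -0.036, 0.009], 'score': 0.59}
scene dish_mid {'position': [0.6125, 0.0884, 0.0135], 'score': 0.66}
scene dish_mid {'position': [0.5313, 0.3553, 0.0157], 'score': 0.63}
scene dish_mid {'position': [0.4986, 0.0927, 0.0138], 'score': 0.62}
scene dish_mid {'position': [0.5023, -0.0367, 0.0213], 'score': 0.53}
top {'vertical_fov': 53.22584240958441, 'cx': 322.3521893112061, 'cy': 197.47606213692634, 'R': array([[ 0.00832575, -0.99991607, -0.00992663],
       [-0.99538019, -0.00733761, -0.09573109],
       [ 0.09565022,  0.01067781, -0.99535773]]), 't': array([-0.05677249,  0.51545205,  1.15584711])}
top gate_empty {'position': [0.5578, -0.0346, 0.0033], 'score': 0.93}
top dish_mid {'position': [0.5283, 0.3417, 0.0176], 'score': 0.81}
top dish_mid {'position': [0.6159, 0.0803, 0.011], 'score': 0.74}
top dish_mid {'position': [0.4964, 0.0847, 0.0177], 'score': 0.73}
top dish_mid {'position': [0.4117, -0.4842, 0.0171], 'score': 0.64}
```

View pics/top0.png

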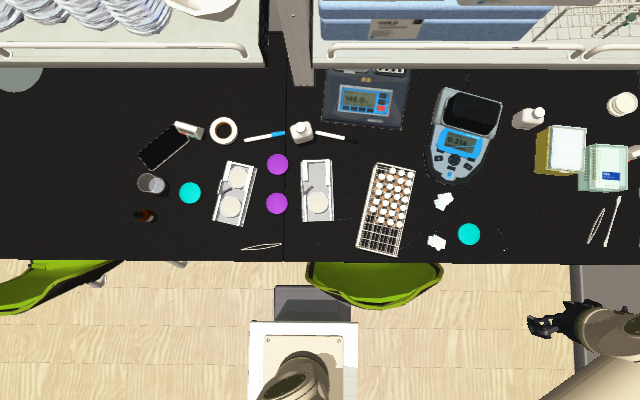

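View pics/scene0.png

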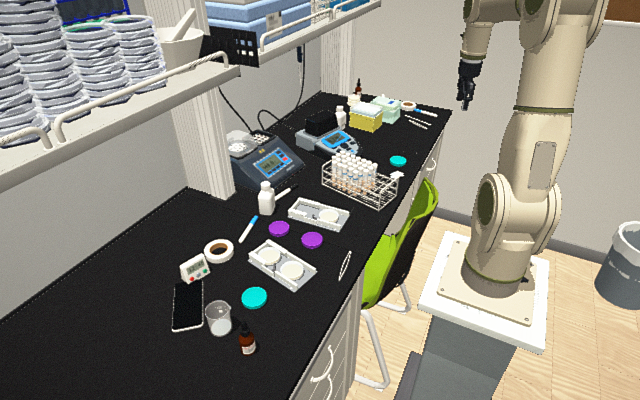

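The top view shows two lanes. The left one, around (235,193), holds two dishes, at (238,177) and (230,206). The right one, around (317,190), has a single clear dish at (318,203) in its near mouth and an empty bay. The look-alikes are purple dishes at (277,164) and (277,203) and turquoise ones at (190,192) and (469,234). I choose (318,203) and will check it in a rectified close crop.

```bash
cat > h.py <<'E'
from workcell import manip, viewer, finder
import cv2, numpy as np
def rect(c,x0,x1,y0,y1,z,s):
    """image of plane z; up = +x, left = +y; s px per m"""
    p=viewer.camera_params(c); f=200/np.tan(np.radians(p['vertical_fov']/2))
    W=np.float32([[x1,y1],[x1,y0],[x0,y0],[x0,y1]])
    X=np.c_[W,np.full(4,z)]@p['R'].T+p['t']
    uv=np.float32(X[:,:2]/X[:,2:]*f+[p['cx'],p['cy']])
    w,h=int((y1-y0)*s),int((x1-x0)*s)
    H=cv2.getPerspectiveTransform(uv,np.float32([[0,0],[w,0],[w,h],[0,h]]))
    return cv2.warpPerspective(viewer.camera(c),H,(w,h),flags=cv2.INTER_CUBIC)
E
python3 - <<'E'
from h import *
a=[rect(c,.43,.69,-.12,.06,.004,2000) for c in('top','scene')]
for im in a:
    for k in range(0,18,2): cv2.putText(im,f'{6-k}',(k*20,8),0,.3,(0,255,255))
    for k in range(0,26,2): cv2.putText(im,f'{69-k}',(0,k*20+4),0,.3,(0,255,255))
cv2.imwrite('pics/r1.png',np.hstack(a))
E
```

```text
(no output)
```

View pics/r1.png

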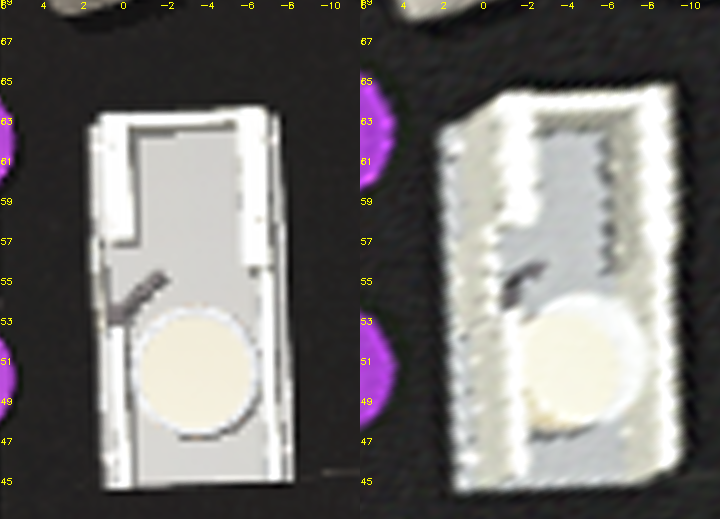

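The crop confirms the choice: a clear dish centred at about crop (195,370), world (0.505, -0.038). The bay beyond it is empty and the pawl is shut on the left at (150,290). From the plate corners, the lane origin is about (0.547, -0.0355) and the yaw about 0.039, so the dish is at lane x of about -42. I'll push it with shut fingers.

Request:
arm_command([
  {"dp":[0,0,0],"spin":-0.14},
  {"dp":[0,0,0],"spin":-0.14},
  {"dp":[0,0,0],"spin":-0.14},
  {"dp":[0,0,0],"spin":-0.14},
  {"dp":[0,0,0],"spin":-0.14},
], grip=1)

```text
clock: 1.0
position: [0.2311, -0.5807, 0.4048]
ee_rot: [0.857, 0.516, 0.0, 0.0]
ft_force: [-0.2, 0.0, 0.2]
grip_width: 0.147
grasp_force: 0.0
```

Request:
arm_command([
  {"dp":[0,0,0],"spin":-0.14},
  {"dp":[0,0,0],"spin":-0.14},
  {"dp":[0,0,0],"spin":-0.14},
  {"dp":[0,0,0],"spin":-0.11},
  {"dp":[0,0,0],"spin":0},
])

```text
clock: 1.5
position: [0.231, -0.5807, 0.4048]
ee_rot: [0.693, 0.721, 0.0, 0.0]
ft_force: [-0.0, 0.6, -0.2]
grip_width: 0.001
grasp_force: 0.0
```

Request:
arm_command([
  {"dp":[30,14,0]},
  {"dp":[30,14,0]},
  {"dp":[30,14,0]},
  {"dp":[30,14,0]},
  {"dp":[30,14,0]},
])

```text
invalid input at $.plan[0]: expected keys dp, spin
```

Request:
arm_command([
  {"dp":[30,14,0]},
  {"dp":[30,14,0]},
  {"dp":[30,14,0]},
  {"dp":[30,14,0]},
  {"dp":[0,0,0]},
])

```text
invalid input at $.plan[0]: expected keys dp, spin
```

Request:
arm_command([
  {"dp":[30,14,0],"spin":0},
  {"dp":[30,14,0],"spin":0},
  {"dp":[30,14,0],"spin":0},
  {"dp":[30,14,0],"spin":0},
  {"dp":[30,14,0],"spin":0},
])

```text
clock: 2.0
position: [0.2958, -0.4268, 0.4048]
ee_rot: [0.695, 0.719, -0.0, 0.0]
ft_force: [0.7, -0.4, -0.3]
grip_width: -0.001
grasp_force: 0.0
```

Request:
arm_command([
  {"dp":[30,14,0],"spin":0},
  {"dp":[30,14,0],"spin":0},
  {"dp":[30,14,0],"spin":0},
  {"dp":[30,14,0],"spin":0},
  {"dp":[30,14,0],"spin":0},
])

```text
clock: 2.5
position: [0.36, -0.2742, 0.405]
ee_rot: [0.695, 0.719, -0.0, 0.0]
ft_force: [0.5, -0.3, -0.3]
grip_width: -0.003
grasp_force: 0.0
```

Request:
arm_command([
  {"dp":[30,14,0],"spin":0},
  {"dp":[30,14,0],"spin":0},
  {"dp":[30,14,0],"spin":0},
  {"dp":[30,14,0],"spin":0},
  {"dp":[0,0,0],"spin":0},
])

```text
clock: 3.0
position: [0.4124, -0.1495, 0.4052]
ee_rot: [0.693, 0.721, 0.0, 0.0]
ft_force: [-0.7, -0.3, -0.2]
grip_width: -0.005
grasp_force: 0.0
```

Request:
arm_command([
  {"dp":[27,9,0],"spin":0},
  {"dp":[27,9,0],"spin":0},
  {"dp":[27,9,20],"spin":0},
  {"dp":[25,9,30],"spin":0},
  {"dp":[0,3,30],"spin":0},
])

```text
clock: 3.5
position: [0.4465, -0.0434, 0.3245]
ee_rot: [0.693, 0.721, 0.001, 0.001]
ft_force: [0.5, -1.4, 0.3]
grip_width: 0.003
grasp_force: 0.0
```

Request:
arm_command([
  {"dp":[0,0,30],"spin":0},
  {"dp":[0,0,30],"spin":0},
  {"dp":[0,0,20],"spin":0},
  {"dp":[0,0,10],"spin":0},
  {"dp":[0,0,0],"spin":0},
])

```text
clock: 4.0
position: [0.4456, -0.0465, 0.2339]
ee_rot: [0.694, 0.72, -0.0, -0.001]
ft_force: [0.7, -0.9, 0.6]
grip_width: 0.002
grasp_force: 0.0
```

Request:
arm_command([
  {"dp":[2,0,15],"spin":0},
  {"dp":[2,0,15],"spin":0},
  {"dp":[0,0,5],"spin":0},
  {"dp":[0,0,0],"spin":0},
])

```text
clock: 4.4
position: [0.446, -0.0423, 0.2001]
ee_rot: [0.694, 0.72, -0.0, 0.0]
ft_force: [0.4, -0.8, -0.5]
grip_width: -0.004
grasp_force: 0.0
```

```bash
python3 - <<'E'
from h import *
o=manip.get_obs();print(o['clock'],o['position'],o['ft_force'])
a=[rect('top',.41,.67,-.12,.06,.019,2000),rect('scene',.41,.67,-.12,.06,.019,2000)]
cv2.imwrite('pics/r2.png',np.hstack(a))
E
```

```text
4.4 [ 0.44603995 -0.04234887  0.20012961] [ 0.37053688 -0.7731341  -0.47703648]
```

View pics/r2.png

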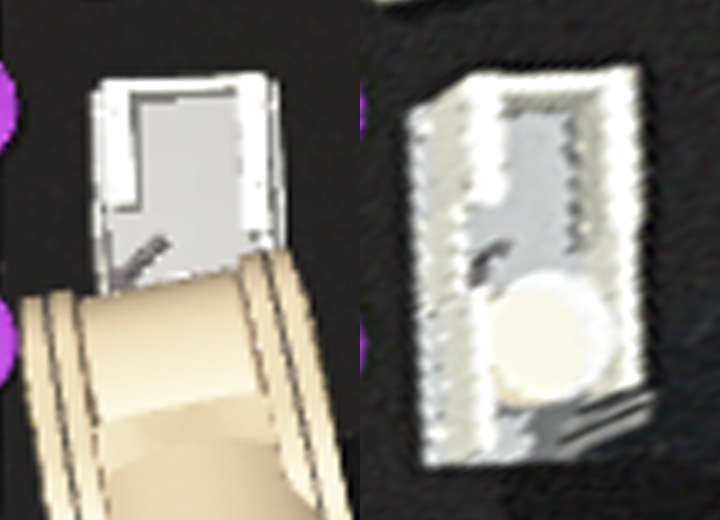

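The scene half shows the shut fingertips at about (530,425), behind the dish at (550,335) and clear of it. I'll lower the last bit and push.

Request:
arm_command([
  {"dp":[0,0,6],"spin":0},
  {"dp":[0,0,6],"spin":0},
  {"dp":[0,0,4],"spin":0},
  {"dp":[0,0,0],"spin":0},
])

```text
clock: 4.9
position: [0.4456, -0.0422, 0.1831]
ee_rot: [0.694, 0.72, -0.0, -0.001]
ft_force: [0.2, 0.1, -0.8]
grip_width: -0.004
grasp_force: 0.0
```

Request:
arm_command([
  {"dp":[0,8,0],"spin":0},
  {"dp":[0,8,0],"spin":0},
  {"dp":[0,8,0],"spin":0},
  {"dp":[0,6,0],"spin":0},
  {"dp":[0,0,0],"spin":0},
])

```text
clock: 5.4
position: [0.4767, -0.0409, 0.1838]
ee_rot: [0.693, 0.72, 0.0, -0.0]
ft_force: [-0.1, -0.3, 0.5]
grip_width: 0.003
grasp_force: 0.3
```

Request:
arm_command([
  {"dp":[0,6,0],"spin":0},
  {"dp":[0,6,0],"spin":0},
  {"dp":[0,6,0],"spin":0},
  {"dp":[0,6,0],"spin":0},
  {"dp":[0,6,0],"spin":0},
])

```text
clock: 5.9
position: [0.5055, -0.0404, 0.1835]
ee_rot: [0.694, 0.72, -0.001, -0.0]
ft_force: [-5.1, -1.1, 4.2]
grip_width: -0.003
grasp_force: 3.0
```

Request:
arm_command([
  {"dp":[0,5,0],"spin":0},
  {"dp":[0,5,0],"spin":0},
  {"dp":[0,5,0],"spin":0},
  {"dp":[0,5,0],"spin":0},
  {"dp":[0,0,0],"spin":0},
])

```text
clock: 6.4
position: [0.5265, -0.0388, 0.1838]
ee_rot: [0.693, 0.721, 0.001, 0.0]
ft_force: [0.5, 0.3, -0.5]
grip_width: -0.001
grasp_force: 0.1
```

```bash
python3 - <<'E'
from h import *
o=manip.get_obs();print(o['clock'],o['position'],o['ft_force'])
a=[rect('top',.41,.67,-.12,.06,.019,2000),rect('scene',.41,.67,-.12,.06,.019,2000)]
cv2.imwrite('pics/r3.png',np.hstack(a))
E
```

```text
6.4 [ 0.52646311 -0.03883564  0.18375299] [ 0.48487343  0.27006549 -0.51629489]
```

View pics/r3.png

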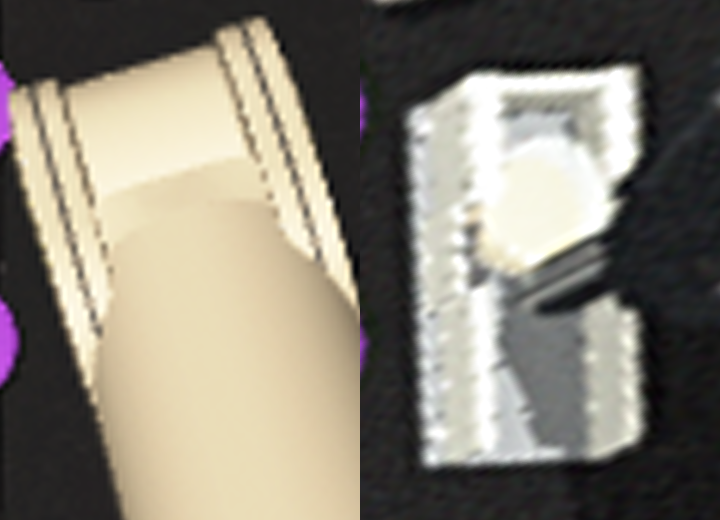

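```bash
python3 - <<'E'
from h import *
im=viewer.camera('scene')[185:245,275:365]
o=cv2.imread('pics/scene0.png')[185:245,275:365]
cv2.imwrite('pics/s4.png',cv2.resize(np.hstack([o,im]),None,fx=4.4,fy=4.4,interpolation=cv2.INTER_CUBIC))
for r in finder.find_in('scene','dish_mid'):print(r)
E
```

```text
{'position': [0.4965, 0.0908, 0.0117], 'score': 0.74}
{'position': [0.5302, 0.3564, 0.0155], 'score': 0.64}
{'position': [0.6161, 0.0869, 0.013], 'score': 0.6}
{'position': [0.572, -0.0322, 0.0228], 'score': 0.53}
{'position': [0.4143, -0.4745, 0.0129], 'score': 0.43}
```

View pics/s4.png

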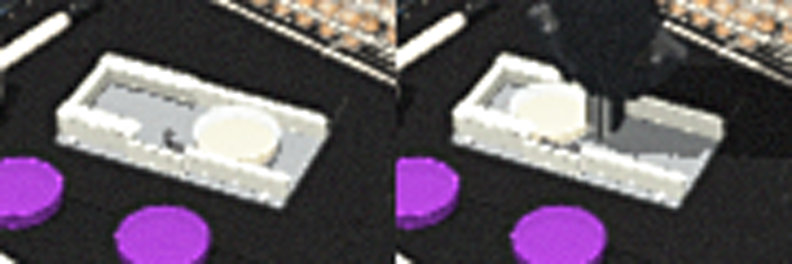

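The dish measures lane x of about +24 at its proper height, with the finger at -20, so it lies flat and is entering under the lips. I'll keep pushing.

Request:
arm_command([
  {"dp":[0,5,0],"spin":0},
  {"dp":[0,5,0],"spin":0},
  {"dp":[0,3,0],"spin":0},
  {"dp":[0,3,0],"spin":0},
  {"dp":[0,0,0],"spin":0},
])

```text
clock: 7.1
position: [0.5423, -0.0385, 0.1838]
ee_rot: [0.694, 0.72, 0.0, 0.0]
ft_force: [-0.0, -0.8, 0.4]
grip_width: -0.0
grasp_force: 0.0
```

Request:
arm_command([
  {"dp":[0,2,0],"spin":0},
  {"dp":[0,2,0],"spin":0},
  {"dp":[0,0,0],"spin":0},
])

```text
clock: 7.4
position: [0.546, -0.0384, 0.1838]
ee_rot: [0.694, 0.72, 0.0, 0.0]
ft_force: [-0.4, -0.4, 0.3]
grip_width: 0.001
grasp_force: 0.0
```

Request:
arm_command([
  {"dp":[0,1,0],"spin":0},
  {"dp":[0,0,0],"spin":0},
])

```text
clock: 7.6
position: [0.5468, -0.0383, 0.1837]
ee_rot: [0.694, 0.72, 0.0, 0.0]
ft_force: [-0.8, 0.0, 0.3]
grip_width: 0.003
grasp_force: 0.0
```

```bash
python3 - <<'E'
from h import *
print(manip.get_obs()['ft_force'])
im=viewer.camera('scene')[185:245,275:365]
cv2.imwrite('pics/s5.png',cv2.resize(im,None,fx=8,fy=8,interpolation=cv2.INTER_CUBIC))
for r in finder.find_in('scene','dish_mid'):
  if -.1<r['position'][1]<.05: print(r)
E
```

```text
[-0.84623792  0.00704702  0.25647548]
{'position': [0.5913, -0.0324, 0.0194], 'score': 0.62}
```

View pics/s5.png

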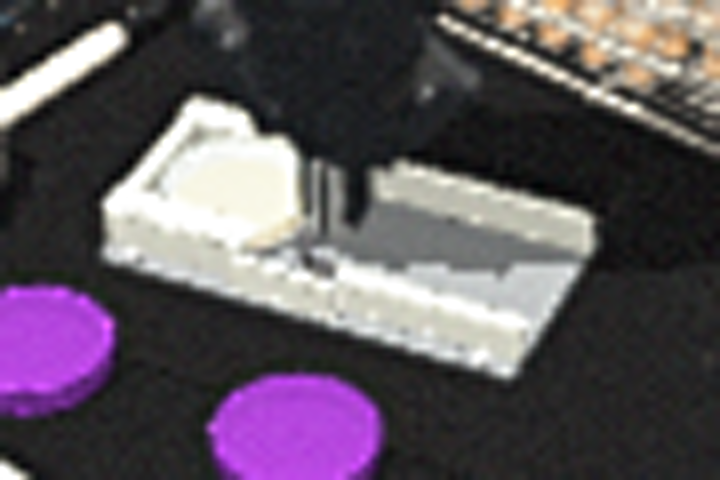

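The dish now sits under the lips at about (235,190), and the pawl shows dark at (310,260) behind it. I'll retreat straight up and check.

Request:
arm_command([
  {"dp":[0,-3,0],"spin":0},
  {"dp":[0,0,-10],"spin":0},
  {"dp":[0,0,-30],"spin":0},
  {"dp":[0,0,-40],"spin":0},
  {"dp":[0,0,-40],"spin":0},
])

```text
clock: 8.2
position: [0.5434, -0.0382, 0.3056]
ee_rot: [0.693, 0.721, -0.0, -0.0]
ft_force: [1.2, 0.1, 0.5]
grip_width: 0.0
grasp_force: 0.0
```

Request:
arm_command([
  {"dp":[-40,-20,0],"spin":0},
  {"dp":[-40,-20,0],"spin":0},
  {"dp":[-40,-20,0],"spin":0},
  {"dp":[-40,-10,0],"spin":0},
  {"dp":[-40,0,0],"spin":0},
])

```text
clock: 8.7
position: [0.48, -0.2427, 0.3048]
ee_rot: [0.694, 0.72, -0.001, 0.001]
ft_force: [0.9, 0.2, -0.6]
grip_width: 0.001
grasp_force: 0.0
```

```bash
python3 - <<'E'
from h import *
o=manip.get_obs();print(o['clock'],o['position'],o['ft_force'])
a=[rect('top',.43,.69,-.12,.06,.004,2000),rect('scene',.43,.69,-.12,.06,.004,2000)]
cv2.imwrite('pics/r6.png',np.hstack(a))
for c in('top','scene'):
  for r in finder.find_in(c,'dish_mid'): print(c,r)
E
```

```text
8.7 [ 0.47999472 -0.24268355  0.30483068] [ 0.89072108  0.2435833  -0.61541677]
top {'position': [0.5317, 0.3414, 0.0201], 'score': 0.96}
top {'position': [0.4966, 0.0811, 0.0131], 'score': 0.91}
top {'position': [0.5884, -0.0317, 0.017], 'score': 0.72}
top {'position': [0.6161, 0.0778, 0.0158], 'score': 0.57}
top {'position': [0.413, -0.4837, 0.0174], 'score': 0.55}
scene {'position': [0.4114, -0.4758, 0.0096], 'score': 0.64}
scene {'position': [0.4948, 0.0906, 0.0116], 'score': 0.63}
scene {'position': [0.6139, 0.0906, 0.0128], 'score': 0.56}
scene {'position': [0.59, -0.0351, 0.0187], 'score': 0.55}
```

View pics/r6.png

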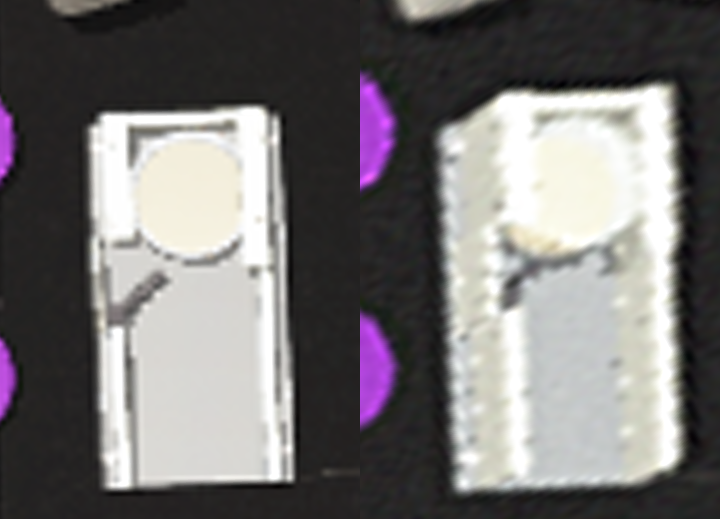

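The top view shows the dish in the bay at (190,195), lane x of about +44, under the lips. The pawl is shut in its original position at (140,295), and the other lane's dish has not moved. I'm handing in.

```bash
python3 -c "
from workcell import manip
print(manip.hand_in())"
```

```text
the job is handed in; nothing more can be done
None
```

The waiting dish is now flat in the formerly empty bay (about 2 mm short of the end stop) with the pawl shut behind it; the other lane's dish was left where it was, and the job was handed in at about 9 s.

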